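Start the modelling turntable from its control board

TASK

Start the turntable from its switch board with the closed fingers, in this order: push the raised half of the rocker down until it is fully over, push the slim round plunger fully home so that it stays in, then press the wide palm button fully down and let it come back up. Only press, do not grip or lift anything; leave the square key alone, and do not shift the can, the tape or the other things lying about.

Things in the scene. Friction and masses are not known exactly. Their poses are not given: they have to be found in the camera images.
- board: Aluminium control board, fixed, 270 x 370 x 12 mm (its x, its y, height), origin at the centre of its underside. It has six places, two along its x (116 mm apart) by three along its y (115 mm apart); in them, in any order, four round grey switch boxes 84 mm across and 40 mm high, the can and the tape roll. Its place and yaw change.
- rocker_press (a point): Point to press on the rocker (black V-shaped paddle 72 x 40 mm, the only oblong switch): on the upper face of its raised half, 24 mm from the pivot in the middle; moves with the rocker. Off, the raised half slopes up to 21 degrees, outer end 77 mm above the table; fully over it is level, face 64 mm above the table. Its box is turned up to 90 degrees either way on the board.
- rocker (a joint): rocker angle, rad: 0 off (raised half up), 0.36 fully over (on). Starts at 0 to 0.06. It stays where it is left; about 2 N at the press point moves it. Pivot 64 mm above the table, on the axis of its round box (84 mm across, top 52 mm above the table).
- plunger_top (a point): Centre of the top of the slim plunger: black upright pin button 18 mm across, the smallest switch, standing 22 mm above its box (74 mm above the table) when out. It has a low grey collar 4 mm high around it. Its round grey box is 84 mm across, top 52 mm above the table. Pushed home it stands 12 mm above the box.
- plunger (a joint): plunger depth, m: 0 out (starts at 0 to 0.0015), 0.010 fully home. It has no spring: about 3 N moves it and it stays where it is left.
- palm_top (a point): Centre of the top of the big palm button: black mushroom-shaped button 60 mm across, the widest switch, its top 30 mm above its box (82 mm above the table). Its round grey box is 84 mm across, top 52 mm above the table.
- palm (a joint): palm button depth, m: 0 up, 0.008 fully down. Spring return: 2.4 N to start, 5.6 N fully down.
- key_top (a point): Centre of the top of the square key, 32 mm square, 18 mm above its box (70 mm above the table), in a grey square collar. To be left alone. Its round grey box is 84 mm across, top 52 mm above the table.
- key (a joint): square key depth, m: 0 up, 0.006 down; sprung, 2.4 N to start.
- tin: Bystander, loose: closed paint can, 64 mm across, 75 mm high; origin at the centre of its underside. It stands on the board among the switches.
- tape: Bystander, loose: roll of paper tape lying flat, 84 mm across, 36 mm high; origin at the centre of its underside. It stands on the board among the switches.
- brush: Bystander, loose: paint brush lying on the table; origin at its underside.
- cup: Bystander, loose: white open cup, 76 mm across, 85 mm high; origin at the centre of its underside.
- spatula: Bystander, loose: spatula lying on the table; origin at its underside.
- jar: Bystander, loose: jar with a steel cap, 68 mm across, 90 mm high; origin at the centre of its underside.
- disc: Bystander, loose: terracotta-coloured disc, 80 mm across, 35 mm high; origin at the centre of its underside.

How it is judged (in metres and radians):
On the way, in this order (a step that is already met when the one before it is completed fails the run):
1. the rocker is pushed fully over (value of joint rocker above 0.3 rad), for 0.1 s.
2. then the plunger is pushed home (value of joint plunger above 0.008 m and value of joint rocker above 0.3 rad), for 0.1 s.
3. then the palm button is pressed fully down (all of step 2 and value of joint palm above 0.0065 m), for 0.1 s.
At the end, for the whole second after the job is handed in: The rocker is over (more than 0.30 of 0.36 rad), the plunger in (more than 8 of 10 mm), the palm button back up (within 1.5 mm) and the square key up; the loose things are at rest (all of step 2 and value of joint each of palm, key below 0.0015 m and linear speed of each of tin, tape, brush, cup, spatula, jar, disc below 0.02 m/s); the robot touches nothing.
It fails at once if the square key is pressed (more than 3 mm) (value of joint key above 0.003 m).
It fails at once if the plunger is pushed in (past 5 mm) before the rocker is over (value of joint plunger above 0.005 m and value of joint rocker below 0.25 rad).
It fails at once if the palm button is pressed (past 4 mm) before the rocker is over and the plunger home (value of joint palm above 0.004 m and (value of joint rocker below 0.25 rad or value of joint plunger below 0.007 m)).
It fails at once if a loose thing is shifted, lifted or carried more than 20 mm (distance of any of tin, tape, brush, cup, spatula, jar, disc from where it was at the start of the episode above 0.02 m).
It fails at once if the can, tape, cup, jar or disc is tipped (angle between any of tin, tape, cup, jar, disc's own z axis and vertical above 0.4 rad).
It also fails if it takes over 43 s, if anything falls off the work surface, if the arm or the gripper's body presses on something with over 40 N, if the wrist force passes 120 N, or if a joint passes its speed limit or range.

ROBOT

A 7-joint arm with a two-finger parallel gripper is mounted at the origin on the work surface. World frame = base frame: x ahead of the robot, y to its left, z up, the work surface at z = 0. Lengths are in mm, angles in rad, forces in N, time in s.
With the tool pointing down it reaches from about 350 to 900 mm from the base axis. Payload 19.9 kg.
Tool frame: the origin (TCP) lies on the centre line of the jaws, within the pads' length; the fingertips stand 22 mm ahead of it and the grasp point (between the pads) lies 3 mm ahead of it; x points along the fingers, z is the direction in which the jaws open and shut, and the axes are right-handed (so a half turn about x gives the same grasp; the last joint's range is limited). The gripper opens to 94 mm and grips with 3 to 60 N. Pads are 16 mm wide; open, the fingers measure 119 mm over their backs; the gripper's body (75 mm by 177 mm) begins 78 mm behind the grasp point.
Start: joints at [1.194, 0.417, -0.01, 1.614, 0.005, 1.111, -0.053], TCP at [205.947, -590.074, 227.425] pointing down, gripper open.
Joint ranges: [-2.81, 2.81], [-0.39, 2.02], [-1.27, 1.25], [0.06, 2.57], [-1.19, 4.33], [0.19, 2], [-2.82, 2.82]. Speed limits (rad/s): [1.89, 1.89, 2.39, 2.39, 3.01, 3.01, 3.01].

INTERFACE

Orientations are given as a 3x3 rotation matrix whose columns are the frame's x, y, z axes.
In Python, from station import * gives the robot as it stands.
- The arm moves only by the tool step_arm, never from a script. Its argument "series" is a list of rows, each an object with "slide": the shift along the tool's x, y, z in units of 40 mm (1.0 is 40 mm), a list of three; "twist": the turn about the tool's x in units of 6 degrees (1.0 is 6 degrees); "fingers": the finger opening in mm, from 0 to 94. A call has 1 to 20 rows; each row is the pose to reach, as a shift and turn from the pose commanded when the call began, along the tool's axes at that moment; what a row does not reach only later rows make up. A row lasts 1/8 s, in which the tool goes at most 62.5 mm and 10.7 degrees, less where a joint would pass 70% of its speed; a pose out of reach is approached as far as the arm can. A call with a gripper value outside its range is refused whole. The fingers move at their own pace and stop on an object; "squeeze" is the grip in N (left out, the last holds). Time passes only in rows, so rows that repeat a pose let the fingers close. It gives the time, the measured TCP pose, the force and the opening at its end, in the units of the state.
- get_state(): the state, without advancing time (a new reading comes with each control period).
- capture(name): name is "side" or "top" or "wrist"; returns the picture (400x640x3 uint8, red, green, blue); there is no depth.
- camera_info(name): a dict with "vertical_fov" (degrees; the focal length in pixels is half the picture's height over the tangent of half this angle, whatever the lens; pixels are square), "cx", "cy" (the principal point, pixels), "k1" (the pictures are not rectified: a ray, as slopes to the right and down, at radius r is drawn at 1 + k1 r^2 times it, then the intrinsics apply), "camera_from_world" (4x4, takes a point from world to camera coordinates). Camera axes: x right, y up, looking along -z (the intrinsics and any distortion apply to the point x, -y, -z); pixel columns grow to the right and rows downward; lengths in mm; the calibration is good to about 2 mm. A picture is of the moment at which its call begins: read the wrist's pose just before it. camera_info takes no time and is no camera call; for the wrist camera it gives the pose at the moment of the call.
- job_done(): hands the job in, once; it reports no verdict.
The state is a dict: "time": time; "qpos": joint angles; "qvel": joint speeds; "joint_torque": joint torques, N m; "tool_pos": TCP position; "tool_rot": TCP orientation; "wrist_force": force on the tool from outside, world axes, zero at the start; "wrist_torque": the same for the moment, N m; "finger_gap": opening from 0.0 (shut) to 1.0 (fully open).
Only numpy, scipy, OpenCV 4.12 (cv2) and the standard library are available. Lean on these libraries where they do the work, as an engineer would, in place of code of your own. Each camera call takes 0.05 s, during which the arm holds its last target.

## Working session

There is one attempt and no reset: what is moved stays moved. The work goes in short steps, Python scripts to look and compute and a tool call to move; the robot and the scene stay as the last step left them, time stands still between calls to the robot, and variables do not carry over. Pictures are saved under pics/ and viewed, and the job is handed in when it is done.

Besides the shell and the picture viewer there is one more tool, called after "Call:" by a JSON object that holds its "fn" and its "kwargs". step_arm: Moves the arm, as the interface text tells. Its arguments: {"type":"object","properties":{"series":{"type":"array"},"squeeze":{"type":"number"}},"required":["series"]}

```bash
mkdir -p pics; ls; python3 - <<'E'
from station import *
import cv2,numpy as np
s=get_state(); print(s['time'],s['tool_pos'],np.round(s['tool_rot'],3).tolist(),s['finger_gap'],s['wrist_force'])
for n in ['top','side']:
    cv2.imwrite(f'pics/{n}0.png',capture(n)[:,:,::-1]); i=camera_info(n); print(n,i)
E
```

```text
pics
0.0 [ 205.80648663 -589.7520339   226.84146055] [[-0.001, 0.944, 0.33], [0.001, 0.33, -0.944], [-1.0, -0.0, -0.001]] 1.0038051857353874 [-0.20537092  0.15624827  0.21667266]
top {'vertical_fov': 57.73677600911825, 'cx': 322.61807194655546, 'cy': 197.40189179561872, 'k1': -0.07873598749483977, 'camera_from_world': array([[-1.64156441e-02, -9.99658696e-01,  2.03228437e-02,
         1.36697976e+01],
       [ 9.92357333e-01, -1.38028473e-02,  1.22623023e-01,
        -5.14952828e+02],
       [-1.22300658e-01,  2.21804588e-02,  9.92245220e-01,
        -9.69665136e+02],
       [ 0.00000000e+00,  0.00000000e+00,  0.00000000e+00,
         1.00000000e+00]])}
side {'vertical_fov': 53.47132153664173, 'cx': 322.0369690032884, 'cy': 202.6145747608096, 'k1': 0.00974227434307571, 'camera_from_world': array([[-7.18660849e-01, -6.95198440e-01,  1.50237333e-02,
         3.62109347e+02],
       [ 3.65602072e-01, -3.59386118e-01,  8.58589974e-01,
        -2.39691646e+02],
       [-5.91491089e-01,  6.22527708e-01,  5.12442723e-01,
        -9.02390777e+02],
       [ 0.00000000e+00,  0.00000000e+00,  0.00000000e+00,
         1.00000000e+00]])}
```

View pics/top0.png

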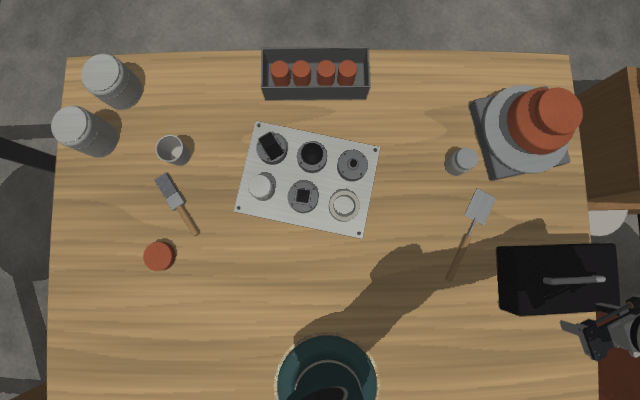

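View pics/side0.png

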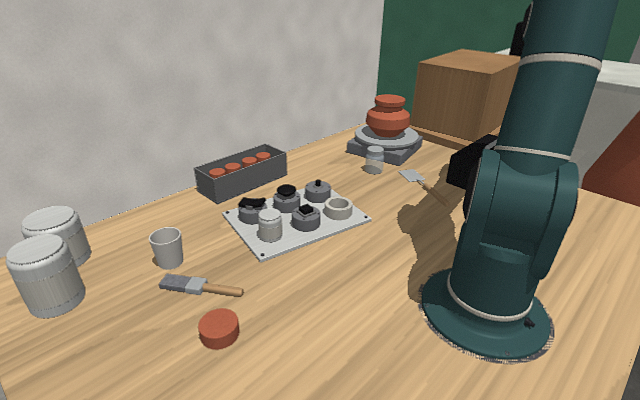

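The top picture shows the rocker near (270,147), palm (312,155) and plunger (352,164). The can is at (262,186), the key at (302,196) and the tape at (344,205). The side picture agrees, so I'll enlarge both.

```bash
cat > h.py <<'E'
import numpy as np,cv2
from station import *
def ray(n,px,info=None):
    i=info or camera_info(n); f=200/np.tan(np.radians(i['vertical_fov']/2))
    d=np.array([(px[0]-i['cx'])/f,(px[1]-i['cy'])/f]); u=d.copy()
    for _ in range(20): u=d/(1+i['k1']*(u@u))
    M=i['camera_from_world']; R=M[:3,:3]; t=M[:3,3]
    return -R.T@t, R.T@np.array([u[0],-u[1],-1])
def onz(n,px,z,info=None):
    o,d=ray(n,px,info); return o+d*(z-o[2])/d[2]
def proj(n,P,info=None):
    i=info or camera_info(n); f=200/np.tan(np.radians(i['vertical_fov']/2))
    M=i['camera_from_world']; c=M[:3,:3]@np.array(P,float)+M[:3,3]
    u=np.array([c[0],-c[1]])/-c[2]; u=u*(1+i['k1']*(u@u)); return u*f+[i['cx'],i['cy']]
E
python3 - <<'E'
from h import *
a=cv2.imread('pics/top0.png')[115:245,225:390]; cv2.imwrite('pics/tz.png',cv2.resize(a,None,fx=4.6,fy=4.6,interpolation=cv2.INTER_CUBIC))
a=cv2.imread('pics/side0.png')[165:265,215:375]; cv2.imwrite('pics/sz.png',cv2.resize(a,None,fx=5,fy=5,interpolation=cv2.INTER_CUBIC))
E
```

```text
(no output)
```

View pics/tz.png

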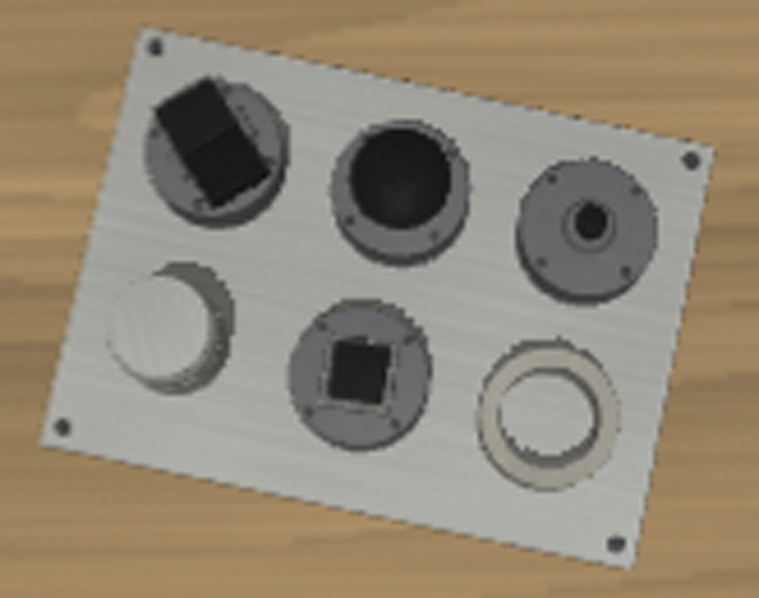

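View pics/sz.png

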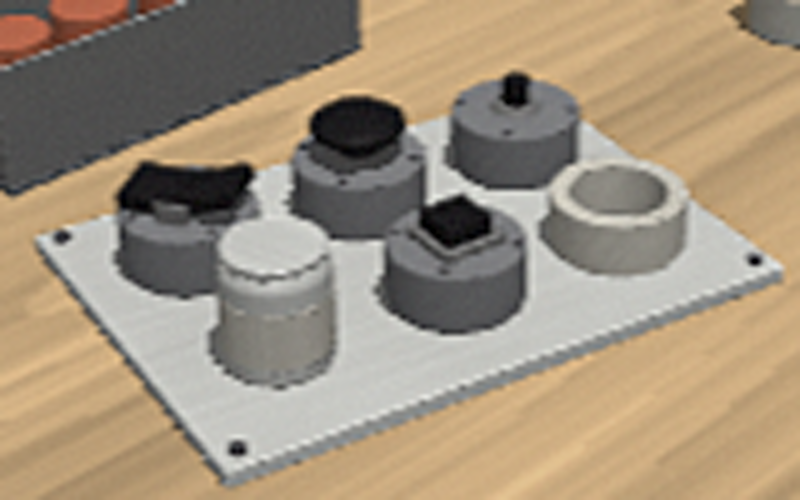

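The V paddle's raised end isn't clear yet. I'll compute positions, then check both hypotheses with the calibration.

```bash
python3 - <<'E'
from h import *
def tz(p): return (225+(p[0]+.5)/4.6-.5,115+(p[1]+.5)/4.6-.5)
def sz(p): return (215+(p[0]+.5)/5-.5,165+(p[1]+.5)/5-.5)
C=[onz('top',tz(p),12) for p in [(143,28),(714,148),(632,568),(40,442)]]
print('corners',np.round(C,1).tolist())
c=np.mean(C,0); 
ey=(C[0]-C[1]+C[3]-C[2]); ey/=np.linalg.norm(ey); ex=np.array([ey[1],-ey[0],0])
print('c',c,'yaw',np.degrees(np.arctan2(ex[1],ex[0])),[np.linalg.norm(C[i]-C[i-1]) for i in range(4)])
places={n:c+ex*a*58+ey*b*115 for n,(a,b) in dict(rocker=(1,1),palm=(1,0),plunger=(1,-1),tin=(-1,1),key=(-1,0),tape=(-1,-1)).items()}
for n,p in places.items(): print(n,np.round(p,1))
print('plunger top', onz('top',tz((591,221)),74),'palm',onz('top',tz((401,177)),82))
print('key',onz('top',tz((360,371)),70),'tin',onz('top',tz((160,327)),87))
# side checks
for n,p,z in [('plunger',(516,78),74),('palm',(358,122),82),('key',(455,222),70)]: print('side',n,np.round(onz('side',sz(p),z),1))
o=onz('top',tz((213,140)),64); print('rock pivot',o)
for q in [(155,110),(210,77),(215,208),(270,172)]:
  print(q,[np.round(onz('top',tz(q),z)-[o[0],o[1],0],1)[:2].tolist() for z in (64,77)])
E
```

```text
corners [[744.1, 195.7, 12.0], [662.3, -162.0, 12.0], [401.7, -102.5, 12.0], [483.5, 256.3, 12.0]]
c [572.89508564  46.86441811  12.        ] yaw -12.862359505160573 [np.float64(267.57973568904816), np.float64(366.8647067012139), np.float64(267.2282658142368), np.float64(367.92716733734323)]
rocker [655.  146.1  12. ]
palm [629.4  34.   12. ]
plunger [603.8 -78.2  12. ]
tin [542.  171.9  12. ]
key [516.4  59.8  12. ]
tape [490.8 -52.3  12. ]
plunger top [602.62077602 -76.45621868  74.        ] palm [628.11681334  33.87713536  82.        ]
key [516.81316511  59.01595039  70.        ] tin [541.38830202 171.85103032  87.        ]
side plunger [600.4 -78.7  74. ]
side palm [616.2  41.4  82. ]
side key [506.4  65.8  70. ]
rock pivot [656.49522965 144.84010344  64.        ]
(155, 110) [[18.8, 34.5], [15.0, 32.4]]
(210, 77) [[38.6, 2.0], [34.5, 0.4]]
(215, 208) [[-41.1, -1.3], [-44.1, -2.9]]
(270, 172) [[-19.9, -33.7], [-23.2, -34.8]]
```

```bash
python3 - <<'E'
from h import *
def toz(p): return [round((p[0]-225+.5)*4.6-.5),round((p[1]-115+.5)*4.6-.5)]
def tosz(p): return [round((p[0]-215+.5)*5-.5),round((p[1]-165+.5)*5-.5)]
o=np.array([655.8,145.5,64]); d=np.array([29.5,18,0]);d/=np.linalg.norm(d); w=np.array([-d[1],d[0],0])
S=cv2.imread('pics/side0.png');T=cv2.imread('pics/top0.png')
S=cv2.resize(S[190:240,220:290],None,fx=5,fy=5,interpolation=cv2.INTER_CUBIC); S=np.hstack([S,S])
for k,s in enumerate((1,-1)):
  up=s*d*36*np.cos(.36)+[0,0,36*np.sin(.36)]; lo=-s*d*36
  P=[o+e+w*20*q for e,q in ((up,1),(up,-1),(lo,-1),(lo,1),(0*d,1),(0*d,-1))]
  print(s,[toz(proj('top',p)) for p in P],[tosz(proj('side',p)) for p in P])
  for i,j in ((0,1),(1,5),(5,2),(2,3),(3,4),(4,0),(4,5)):
    a,b=[tuple(int(v) for v in (proj('side',P[m])-[220,190]+.5)*5+[350*k,0]) for m in (i,j)]
    cv2.line(S,a,b,(0,0,255),1)
cv2.imwrite('pics/hyp.png',S)
E
```

```text
1 [[150, 106], [209, 71], [273, 174], [214, 209], [183, 159], [241, 124]] [[111, 176], [138, 143], [251, 176], [227, 210], [168, 203], [193, 169]]
-1 [[210, 201], [269, 165], [209, 74], [152, 109], [183, 159], [241, 124]] [[222, 191], [246, 157], [137, 161], [110, 195], [168, 203], [193, 169]]
```

View pics/hyp.png

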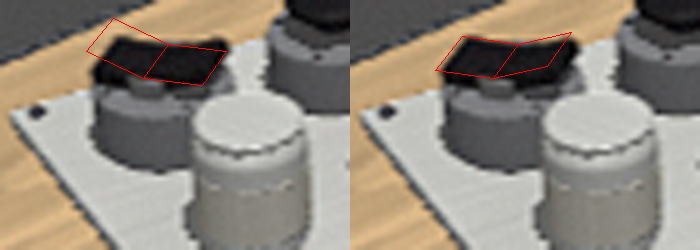

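Overlaying both hypotheses on the side picture puts the black outline's far-left top corner at about (113,38). That fits the near half (towards -x,-y) being raised. I'll go there high with the fingers closing, then confirm with the wrist camera.

Call:
{"fn": "step_arm", "kwargs": {"series": [{"slide":[-1.2,0,0],"twist":0,"fingers":0},{"slide":[-2.5,0,0],"twist":0,"fingers":0},{"slide":[-2.5,1,-0.87],"twist":0,"fingers":0},{"slide":[-2.5,2,-1.74],"twist":0,"fingers":0},{"slide":[-2.5,3,-2.6],"twist":0,"fingers":0},{"slide":[-2.5,4,-3.47],"twist":0,"fingers":0},{"slide":[-2.5,5,-4.33],"twist":0,"fingers":0},{"slide":[-2.5,6,-5.2],"twist":0,"fingers":0},{"slide":[-2.5,7,-6.07],"twist":0,"fingers":0},{"slide":[-2.5,8,-6.93],"twist":0,"fingers":0},{"slide":[-2.5,9,-7.8],"twist":0,"fingers":0},{"slide":[-2.5,10,-8.67],"twist":0,"fingers":0},{"slide":[-2.5,11,-9.53],"twist":0,"fingers":0},{"slide":[-2.5,12,-10.4],"twist":0,"fingers":0},{"slide":[-2.5,13,-11.27],"twist":0,"fingers":0},{"slide":[-2.5,14,-12.13],"twist":0,"fingers":0},{"slide":[-2.5,15,-13],"twist":0,"fingers":0},{"slide":[-2.5,15,-13],"twist":0,"fingers":0},{"slide":[-2.5,15,-13],"twist":0,"fingers":0},{"slide":[-2.5,15,-13],"twist":0,"fingers":0}]}}

```text
time: 2.6
tool_pos: [600.9, 97.3, 327.6]
tool_rot: [[0.0, 0.945, 0.328], [-0.001, 0.328, -0.945], [-1.0, -0.0, 0.001]]
wrist_force: [0.3, 0.3, 0.6]
finger_gap: 0.006
```

```bash
python3 - <<'E'
from h import *
import pickle
s=get_state(); print(s['time'],s['tool_pos'],np.round(s['tool_rot'],3).tolist(),s['finger_gap'],s['wrist_force'],s['qpos'])
i=camera_info('wrist'); pickle.dump(i,open('w1.pkl','wb')); im=capture('wrist')[:,:,::-1]; cv2.imwrite('pics/w1.png',im)
E
```

```text
2.6 [600.92086552  97.26988533 327.56246553] [[0.0, 0.945, 0.328], [-0.001, 0.328, -0.945], [-1.0, -0.0, 0.001]] 0.005894068542290305 [0.28883879 0.31703064 0.55825095] [ 0.21011601  0.36284392 -0.55944774  1.51358699  0.19622466  1.32149016
 -1.60518036]
```

View pics/w1.png

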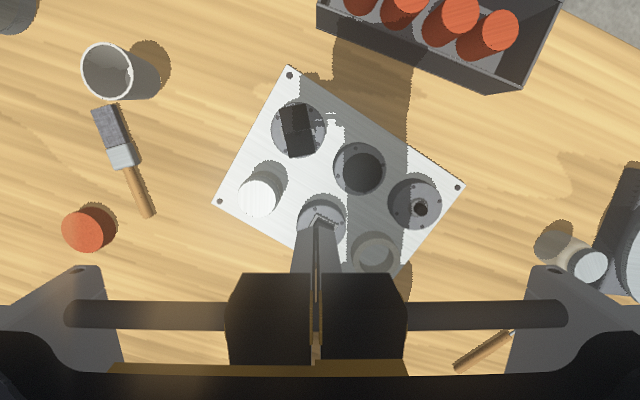

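The wrist view shows the rocker at (297,130), palm (363,170) and plunger (420,208). I'll zoom in on the rocker, with the hypotheses overlaid, and triangulate.

```bash
python3 - <<'E'
from h import *
import pickle
i=pickle.load(open('w1.pkl','rb'))
im=cv2.imread('pics/w1.png'); x0,y0,f=262,92,10
Z=cv2.resize(im[y0:y0+72,x0:x0+75],None,fx=f,fy=f,interpolation=cv2.INTER_CUBIC)[:600]
Z=cv2.resize(im[y0:y0+75,x0:x0+75],None,fx=5,fy=5,interpolation=cv2.INTER_CUBIC); Z=cv2.convertScaleAbs(Z,alpha=1.8,beta=15)
Z=np.hstack([Z,Z])
o=np.array([655.8,145.5,64]); d=np.array([29.5,18,0]);d/=np.linalg.norm(d); w=np.array([-d[1],d[0],0])
for k,s in enumerate((1,-1)):
  up=s*d*36*np.cos(.36)+[0,0,36*np.sin(.36)]; lo=-s*d*36
  P=[o+e+w*20*q for e,q in ((up,1),(up,-1),(lo,-1),(lo,1),(0*d,1),(0*d,-1))]
  for a,b in ((0,1),(1,5),(5,2),(2,3),(3,4),(4,0),(4,5)):
    a,b=[tuple(int(v) for v in (proj('wrist',P[m],i)-[x0,y0]+.5)*5+[375*k,0]) for m in (a,b)]
    cv2.line(Z,a,b,(0,0,255),1)
cv2.imwrite('pics/w1z.png',Z)
Y=cv2.resize(im[130:240,320:460],None,fx=5,fy=5,interpolation=cv2.INTER_CUBIC); cv2.imwrite('pics/w1y.png',cv2.convertScaleAbs(Y,alpha=1.6,beta=15))
print(proj('wrist',[628,34,82],i),proj('wrist',[602.6,-76.5,74],i))
E
```

```text
[361.62383494 173.54856736] [420.28556211 210.74530158]
```

View pics/w1z.png

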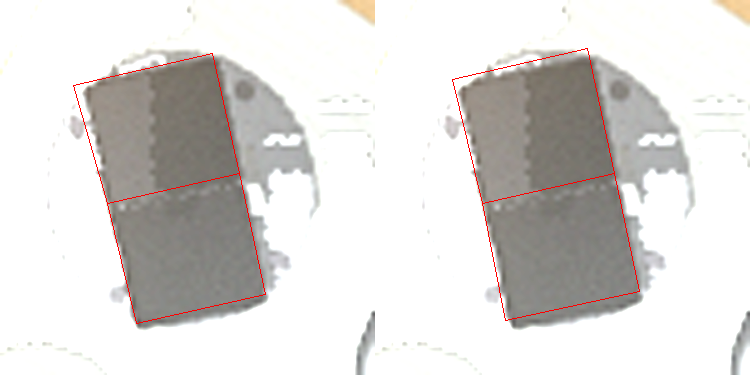

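View pics/w1y.png

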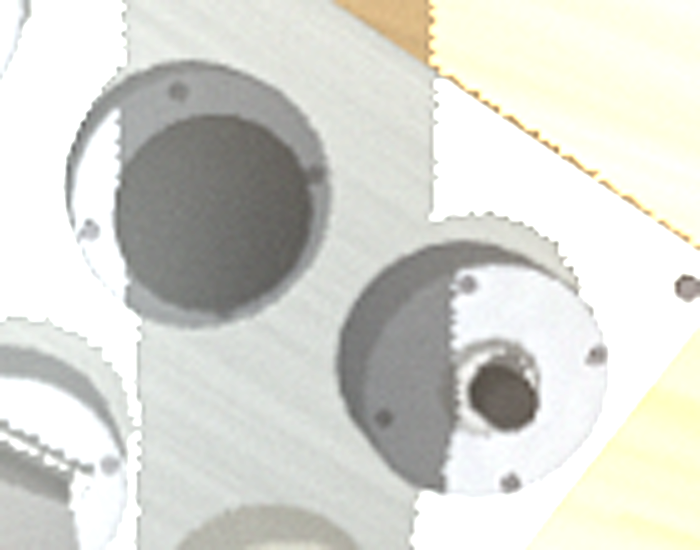

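The side silhouette dips in the middle with both ends level in the picture: 38, 47, 40. That fits only the near half being raised. The press point is about (636,133.5), so I'll go there and press slowly.

Call:
{"fn": "step_arm", "kwargs": {"series": [{"slide":[0,1.12,-0.57],"twist":0,"fingers":0},{"slide":[1.2,1.12,-0.57],"twist":0,"fingers":0},{"slide":[2.4,1.12,-0.57],"twist":0,"fingers":0},{"slide":[3.6,1.12,-0.57],"twist":0,"fingers":0},{"slide":[4.8,1.12,-0.57],"twist":0,"fingers":0},{"slide":[5.3,1.12,-0.57],"twist":0,"fingers":0},{"slide":[5.5,1.12,-0.57],"twist":0,"fingers":0},{"slide":[5.6,1.12,-0.57],"twist":0,"fingers":0},{"slide":[5.7,1.12,-0.57],"twist":0,"fingers":0},{"slide":[5.78,1.12,-0.57],"twist":0,"fingers":0}]}}

```text
time: 3.9
tool_pos: [636.2, 134.9, 96.8]
tool_rot: [[0.001, 0.944, 0.329], [0.0, 0.329, -0.944], [-1.0, 0.001, 0.0]]
wrist_force: [-0.9, -0.3, -0.4]
finger_gap: -0.0
```

```bash
python3 - <<'E'
from h import *
s=get_state(); print(s['time'],s['tool_pos'],s['wrist_force'])
a=capture('side')[170:245,210:310,::-1]; b=capture('top')[120:195,235:335,::-1]
cv2.imwrite('pics/r1.png',cv2.resize(np.hstack([a,b]),None,fx=4,fy=4,interpolation=cv2.INTER_CUBIC))
E
```

```text
3.9 [636.21561825 134.92837734  96.80353386] [-0.89809949 -0.27340407 -0.42269882]
```

View pics/r1.png

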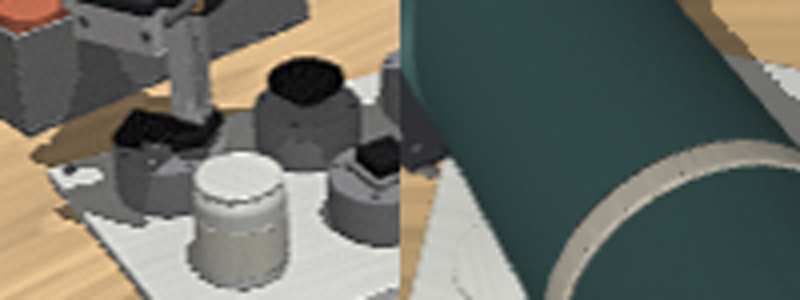

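The side view shows the tips over the near half, just above the paddle at about (197,115), with the raised end at (220,115). I'll press now.

Call:
{"fn": "step_arm", "kwargs": {"series": [{"slide":[0.06,0,0],"twist":0,"fingers":0},{"slide":[0.12,0,0],"twist":0,"fingers":0},{"slide":[0.18,0,0],"twist":0,"fingers":0},{"slide":[0.24,0,0],"twist":0,"fingers":0},{"slide":[0.3,0,0],"twist":0,"fingers":0},{"slide":[0.34,0,0],"twist":0,"fingers":0},{"slide":[0.34,0,0],"twist":0,"fingers":0},{"slide":[0.34,0,0],"twist":0,"fingers":0}]}}

```text
time: 5.0
tool_pos: [636.1, 134.9, 85.4]
tool_rot: [[0.001, 0.944, 0.329], [-0.001, 0.329, -0.944], [-1.0, 0.001, 0.001]]
wrist_force: [-19.4, -7.0, 45.8]
finger_gap: 0.007
```

```bash
python3 - <<'E'
from h import *
s=get_state(); print(s['time'],s['tool_pos'],s['wrist_force'])
a=capture('side')[170:245,210:310,::-1]
cv2.imwrite('pics/r2.png',cv2.resize(a,None,fx=6,fy=6,interpolation=cv2.INTER_CUBIC))
E
```

```text
5.0 [636.11003268 134.92176461  85.42134857] [-19.43855475  -7.03562091  45.84427551]
```

View pics/r2.png

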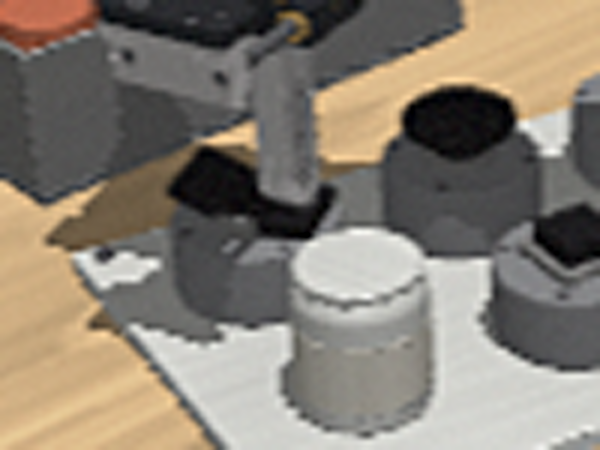

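The rocker is over: the far half is now up at (205,170), the tips stand at 63.4 mm, and there is 46 N against the stop. I'll lift and combine views for the plunger and palm.

Call:
{"fn": "step_arm", "kwargs": {"series": [{"slide":[-0.5,0,0],"twist":0,"fingers":0},{"slide":[-1.5,0,0],"twist":0,"fingers":0},{"slide":[-2.2,0,0],"twist":0,"fingers":0},{"slide":[-2.2,0,0],"twist":0,"fingers":0}]}}

```text
time: 5.55
tool_pos: [636.9, 135.3, 173.0]
tool_rot: [[0.004, 0.944, 0.33], [0.001, 0.33, -0.944], [-1.0, 0.004, 0.0]]
wrist_force: [0.5, -0.0, 0.0]
finger_gap: 0.006
```

```bash
python3 - <<'E'
from h import *
import pickle
i=pickle.load(open('w1.pkl','rb'))
print('w plunger',onz('wrist',(420.3,208.6),74,i),'palm',onz('wrist',(362.5,172.2),82,i))
s=get_state(); p=s['tool_pos'];R=s['tool_rot'];print(s['time'],p,s['wrist_force'])
for t in ([602.5,-77,96],[628,34.5,104]): print(np.round(R.T@(np.array(t)-p)/40,2))
E
```

```text
w plunger [605.81176972 -75.02315151  74.        ] palm [630.28985756  33.52270733  82.        ]
5.55 [636.92337095 135.27660609 172.96031486] [ 0.48597313 -0.02535661  0.04153303]
[ 1.92 -2.57  4.73]
[ 1.72 -1.05  2.3 ]
```

Call:
{"fn": "step_arm", "kwargs": {"series": [{"slide":[0,-0.6,1.1],"twist":0,"fingers":0},{"slide":[0,-1.2,2.2],"twist":0,"fingers":0},{"slide":[0,-1.8,3.3],"twist":0,"fingers":0},{"slide":[0,-2.3,4.25],"twist":0,"fingers":0},{"slide":[0,-2.55,4.72],"twist":0,"fingers":0},{"slide":[0.6,-2.55,4.72],"twist":0,"fingers":0},{"slide":[1.3,-2.55,4.72],"twist":0,"fingers":0},{"slide":[1.7,-2.55,4.72],"twist":0,"fingers":0},{"slide":[1.85,-2.55,4.72],"twist":0,"fingers":0},{"slide":[1.85,-2.55,4.72],"twist":0,"fingers":0}]}}

```text
time: 6.8
tool_pos: [601.9, -76.7, 96.8]
tool_rot: [[-0.0, 0.944, 0.33], [0.0, 0.33, -0.944], [-1.0, 0.0, -0.0]]
wrist_force: [-0.1, 0.2, -0.4]
finger_gap: 0.007
```

```bash
python3 - <<'E'
from h import *
s=get_state(); print(s['time'],s['tool_pos'],s['wrist_force'])
a=capture('side')[150:235,220:360,::-1]
cv2.imwrite('pics/p1.png',cv2.resize(a,None,fx=5.5,fy=5.5,interpolation=cv2.INTER_CUBIC))
E
```

```text
6.8 [601.94913457 -76.65508146  96.78797101] [-0.09621776  0.22099347 -0.44445255]
```

View pics/p1.png

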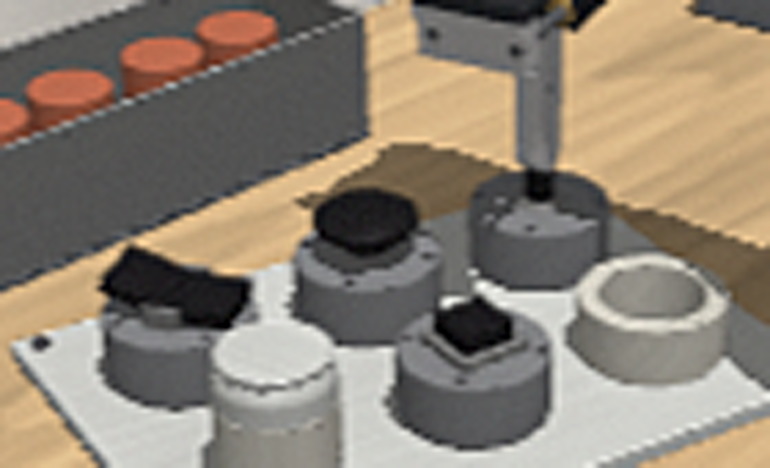

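The rocker is over and the tip at (540,165) sits right on the plunger at (540,185). I'll press about 12 mm.

Call:
{"fn": "step_arm", "kwargs": {"series": [{"slide":[0.08,0,0],"twist":0,"fingers":0},{"slide":[0.14,0,0],"twist":0,"fingers":0},{"slide":[0.2,0,0],"twist":0,"fingers":0},{"slide":[0.26,0,0],"twist":0,"fingers":0},{"slide":[0.3,0,0],"twist":0,"fingers":0},{"slide":[0.32,0,0],"twist":0,"fingers":0},{"slide":[0.32,0,0],"twist":0,"fingers":0},{"slide":[0.32,0,0],"twist":0,"fingers":0}]}}

```text
time: 7.85
tool_pos: [602.4, -76.9, 85.9]
tool_rot: [[0.001, 0.944, 0.329], [-0.001, 0.329, -0.944], [-1.0, 0.001, 0.001]]
wrist_force: [-10.4, 0.9, 35.5]
finger_gap: 0.005
```

The tip is at 63.9 mm with 35 N against the stop, so the plunger is home. I'll lift and look.

Call:
{"fn": "step_arm", "kwargs": {"series": [{"slide":[-0.4,0,0],"twist":0,"fingers":0},{"slide":[-1.2,0,0],"twist":0,"fingers":0},{"slide":[-1.5,0,0],"twist":0,"fingers":0},{"slide":[-1.5,0,0],"twist":0,"fingers":0}]}}

```text
time: 8.35
tool_pos: [601.8, -77.2, 144.0]
tool_rot: [[0.001, 0.944, 0.329], [-0.0, 0.329, -0.944], [-1.0, 0.0, 0.0]]
wrist_force: [-0.1, 0.4, -0.7]
finger_gap: 0.004
```

```bash
python3 - <<'E'
from h import *
s=get_state(); p=s['tool_pos'];R=s['tool_rot'];print(s['time'],p,s['wrist_force'])
print(np.round(R.T@(np.array([628.5,34,104])-p)/40,2))
a=capture('side')[150:235,220:360,::-1]
cv2.imwrite('pics/p2.png',cv2.resize(a,None,fx=5.5,fy=5.5,interpolation=cv2.INTER_CUBIC))
E
```

```text
8.35 [601.83695044 -77.16865776 144.0376871 ] [-0.14026464  0.35182753 -0.65605329]
[ 1.    1.54 -2.41]
```

View pics/p2.png

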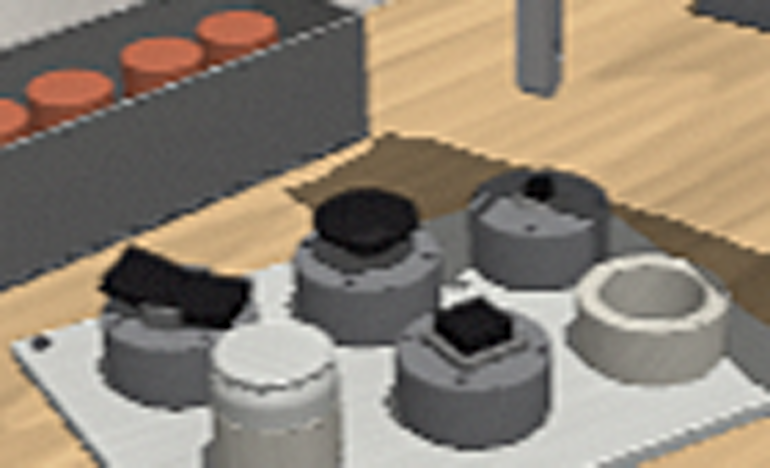

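The plunger is short now, at (540,185). Next is the palm button: press and hold, then retreat in the same call.

Call:
{"fn": "step_arm", "kwargs": {"series": [{"slide":[0,0.7,-1.1],"twist":0,"fingers":0},{"slide":[0,1.4,-2.2],"twist":0,"fingers":0},{"slide":[0,1.54,-2.41],"twist":0,"fingers":0},{"slide":[0.5,1.54,-2.41],"twist":0,"fingers":0},{"slide":[0.85,1.54,-2.41],"twist":0,"fingers":0},{"slide":[0.95,1.54,-2.41],"twist":0,"fingers":0},{"slide":[1.02,1.54,-2.41],"twist":0,"fingers":0},{"slide":[1.09,1.54,-2.41],"twist":0,"fingers":0},{"slide":[1.16,1.54,-2.41],"twist":0,"fingers":0},{"slide":[1.22,1.54,-2.41],"twist":0,"fingers":0},{"slide":[1.25,1.54,-2.41],"twist":0,"fingers":0},{"slide":[1.25,1.54,-2.41],"twist":0,"fingers":0},{"slide":[1.25,1.54,-2.41],"twist":0,"fingers":0}]}}

```text
time: 10.02
tool_pos: [628.7, 34.0, 95.9]
tool_rot: [[0.002, 0.944, 0.329], [-0.001, 0.329, -0.944], [-1.0, 0.001, 0.001]]
wrist_force: [-12.1, -6.0, 32.4]
finger_gap: 0.005
```

The tip is at 73.9 mm, 8 mm down, with 32 N against the stop, so the palm button is fully down. Now I'll lift.

Call:
{"fn": "step_arm", "kwargs": {"series": [{"slide":[0,0,0],"twist":0,"fingers":0},{"slide":[-0.3,0,0],"twist":0,"fingers":0},{"slide":[-1,0,0],"twist":0,"fingers":0},{"slide":[-2,0,0],"twist":0,"fingers":0},{"slide":[-2.5,0,0],"twist":0,"fingers":0},{"slide":[-2.5,0,0],"twist":0,"fingers":0},{"slide":[-2.5,0,0],"twist":0,"fingers":0},{"slide":[-2.5,0,0],"twist":0,"fingers":0}]}}

```text
time: 11.02
tool_pos: [627.7, 34.3, 192.6]
tool_rot: [[-0.002, 0.944, 0.33], [0.0, 0.33, -0.944], [-1.0, -0.002, -0.001]]
wrist_force: [-0.9, 0.3, -0.0]
finger_gap: 0.007
```

```bash
python3 - <<'E'
from h import *
s=get_state(); print(s['time'],s['tool_pos'],s['wrist_force'],np.abs(s['qvel']).max())
a=capture('side')[:,:,::-1]; cv2.imwrite('pics/f.png',np.vstack([cv2.resize(a[150:235,220:360],None,fx=4,fy=4,interpolation=cv2.INTER_CUBIC),cv2.resize(a,(560,350))[100:]])[:590])
E
```

```text
11.025 [627.70175483  34.28625971 192.59280045] [-0.93691417  0.29291702 -0.00222483] 0.004603010962665078
```

View pics/f.png

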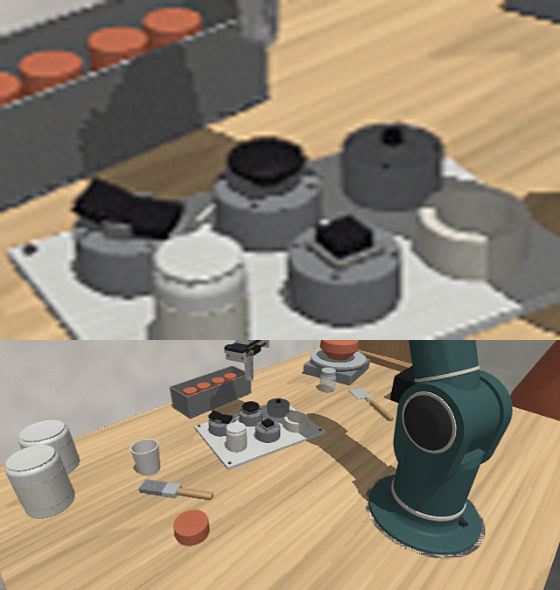

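The final picture shows the rocker over, the plunger in, the palm back up at (265,160) and the key up. Nothing has been shifted and the arm is clear, so I'll hand in.

```bash
python3 -c "
from station import *
print(job_done())"
```

```text
the job is handed in; nothing more can be done
None
```

I pressed the rocker, the plunger and the palm button in that order with the closed fingers, and handed the job in at about 11 s of the 43 s allowed. The hand-in gives no verdict.

| Switch | Fingertip height when pressed | Force against the stop |
|---|---|---|
| Rocker | 63.4 mm (level face is at 64 mm) | 46 N |
| Plunger | 63.9 mm (home is at 64 mm) | 35 N |
| Palm button | 73.9 mm (8 mm down) | 32 N |

- **Last checks:** the final side picture showed the rocker over, the plunger in, the palm button back up and the square key up. Nothing visible in it had been shifted, and I did not measure positions again. The arm was clear, with about 1 N on the wrist.
- **Disagreements:** the cameras differed by about 3–5 mm on the plunger. A rough side-view reading put the palm button and the key about 12 mm off, so I did not use it for them. The top and wrist views alone did not show which half of the rocker was raised; the side view settled it, and the press confirmed it.

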